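Set the stop screw of a bench capping press to a setting block

ROBOT

A 6-joint arm with a two-finger parallel gripper is mounted at the origin on the work surface. World frame = base frame: x ahead of the robot, y to its left, z up, the work surface at z = 0. Lengths are in mm, angles in rad, forces in N, time in s.
With the tool pointing down it reaches from about 300 to 750 mm from the base axis. Payload 8.5 kg.
Tool frame: the origin (TCP) lies midway between the tips of the shut fingers; the grasp point (between the pads) lies 19 mm behind it; z points along the fingers, y is the direction in which the jaws open and shut (so a half turn about z gives the same grasp; the last joint's range is limited). The gripper opens to 85 mm and grips with 20 to 120 N. Pads are 22 mm wide; open, the fingers measure 114 mm over their backs; the gripper's body (76 mm by 85 mm) begins 54 mm behind the grasp point. The pads swing forward as they close: fully open they stand 13 mm farther back than shut.
Start: joints at [1.016, 0.381, 1.297, -0, 1.464, -0.215], TCP at [183.305, 518.536, 231.322] pointing down, gripper open.
Joint ranges: [-3.11, 3.11], [-0.89, 2.33], [0.22, 2.48], [-1.42, 4.56], [0.17, 2.85], [-2.88, 2.88]. Speed limits (rad/s): [2.39, 2.39, 3.14, 3.14, 3.14, 3.14].

INTERFACE

Orientations are given as a unit quaternion [x, y, z, w].
In Python, from workcell import ctrl gives the robot as it stands. The module is installed in compiled form; this text tells all that it offers.
- The arm moves only by the shell command python3 -m pendant 'ROWS' [FORCE]. ROWS is JSON, a list of rows, each a list of 7 numbers: the shift along the tool's x, y, z in m, then the turn, a rotation vector about the tool's x, y, z in rad, then the opening, from 0 (shut) to 1 (fully open). In form: [[tx, ty, tz, wx, wy, wz, hand], ...]. A call has 1 to 20 rows; each row is the pose to reach, as a shift and turn from the pose measured when the call began, along the tool's axes at that moment; what a row does not reach only later rows make up. A row lasts 1/12 s, in which the tool goes at most 41.7 mm and 7.16 degrees, less where a joint would pass 70% of its speed; a pose out of reach is approached as far as the arm can. A call with a gripper value outside its range is refused whole. The fingers move at their own pace and stop on an object; FORCE is the grip in N (left out, the last holds). Time passes only in rows, so rows that repeat a pose let the fingers close. It gives the time, the measured TCP pose, the force and the opening at its end, in the units of the state.
- ctrl.state(): the state, without advancing time (a new reading comes with each control period).
- ctrl.capture(name): name is "side" or "top"; returns the picture (480x640x3 uint8, red, green, blue); there is no depth.
- ctrl.camera_params(name): a dict with "fx", "fy", "cx", "cy" (pixels), "D" ([k1, k2, p1, p2, k3] as OpenCV has them; the pictures are not rectified), "T" (4x4, takes a point from camera to world coordinates). Camera axes: x right, y up, looking along -z (the intrinsics and any distortion apply to the point x, -y, -z); pixel columns grow to the right and rows downward; lengths in mm; the calibration is good to about 2 mm. A picture is of the moment at which its call begins. camera_params takes no time and is no camera call.
- ctrl.close_job(): hands the job in, once; it reports no verdict.
The state is a dict: "t": time; "qpos": joint angles; "joint_vel": joint speeds; "effort": joint torques, N m; "tcp_pos": TCP position; "eef_rot": TCP orientation; "wrist_force": force on the tool from outside, world axes, zero at the start; "torque": the same for the moment, N m; "grip_width": finger opening in mm.
Only numpy, scipy, OpenCV 4.12 (cv2) and the standard library are available. Lean on these libraries where they do the work, as an engineer would, in place of code of your own. Each camera call takes 0.05 s, during which the arm holds its last target. There are 200 camera calls.

TASK

Set the stop screw of the small green press to the taller of the two setting blocks: slide that block, thick end first, fully under the screw's white tip, then take the driver from its stand and use it to wind the screw down until the block just drags, lightly pinched under the sprung tip but not clamped. Then put the driver back upright in its stand, and only after that draw the block out from under the dragging tip until it is well clear of the tip, and leave it standing upright on the press's bed or on the table. Turn the screw only with the driver, leave the shorter block where it is, and knock nothing over.

Things in the scene. Friction and masses are not known exactly. Their poses are not given: they have to be found in the camera images.
- press: The fixed press: a steel bed 74 x 205 x 15 mm, a green column and a green arm overhanging the bed. Origin: table level, straight below the screw's axis. Its z is up; its mouth opens to its -y: the bed runs from y = -115 to +90 mm, x = -37 to +37 mm, its top at z = 15 mm; the column stands at y = +50 to +86 mm; the arm (42 mm wide in x) spans y = -22 to +86 mm, z = 74 to 100 mm. Blocks go in along +y.
- screw (a joint): Turn of the stop screw, rad, 0 to 5; grows clockwise seen from above, which winds it down. Lead 16 mm a turn (2.546 mm/rad). Free end of the tip above the bed = 48 mm - 2.546 mm x joint; slot floor above the table = 122 mm - 2.546 mm x joint. Starts 0.8 to 1.95 (tip 43 to 46 mm above the bed). Friction 0.12 N m keeps it where it is left; pushing down with over 40 N would drive it down.
- slot (a point): Centre of the floor of the slot in the screw's head, on the screw's axis. Round steel head, 40 mm across, 16 mm high; straight slot across its top, open at both ends, 9 mm wide, 10 mm deep, its top 3 mm flared at 45 degrees to 15 mm. Its x axis lies along the slot, and turns with the screw; at joint 0 it is along the press's x axis, and the slot's bearing tells the screw's turn (whole half-turns apart).
- tip_end (a point): Centre of the lower end of the white tip below the screw, 12 mm across, bevelled. The tip is sprung: when pushed up it gives, 2 N per mm, at most 6 mm. 'Just drags' is 0.3 to 2.6 mm of spring, 0.6 to 5 N on the block: with 1.3 mm, the right middle, the free tip would end 38.7 mm above the bed, at joint 3.65.
- tip: The sprung white tip itself (same origin as tip_end).
- tall_block: The taller setting block: aluminium, 40 mm high throughout, about 0.25 kg. Thick end 30 (x) by 44 (y) mm, with a handle 12 mm wide (x), 83 mm long, on its -y side, also 40 mm high (y = -22 to -105 mm). Origin: underside, centre of the thick end; z up. In place its thick end is centred beneath the tip, its handle out of the press's mouth (its axes along the press's). Take it by the handle about y = -80 mm, so that the gripper clears the press's arm.
- short_block: The shorter setting block: the same plan and material, 26 mm high, origin the same. Not to be used; leave it.
- driver: Large flat-bladed driver standing in its stand, 133 mm long, 0.14 kg. Origin: centre of the blade's lower edge; z up along the shank. Blade 26 mm wide (along x) by 4 mm thick (y), 2.5 mm at its lowest 4 mm; shank 12 mm; collar 46 mm across at z = 55 to 63 mm, whose underside rests on the stand; square black handle 24 x 24 mm, flats along x and y, z = 63 to 133 mm. In the stand its origin is 5 mm above the table.
- stand: Fixed wooden stand 70 x 70 x 60 mm with a square through hole 34 mm wide. Origin: underside centre, on the hole's axis.
- stop_screw: The whole stop screw (head, shank, tip), which sinks as it is wound; origin on its axis.
- bottle_a: Clear glass bottle, 82 mm across, 245 mm high; origin underside centre. Bystander.
- bottle_b: Another such glass bottle. Bystander.
- jar: Glass jar, 72 mm across, 90 mm high; origin underside centre. Bystander.
- can: Dark can, 60 mm across, 85 mm high; origin underside centre. Bystander.
Things that resemble listed ones, but are neither listed nor needed, are in the scene too. What is shaped like the tall_block but pink or yellow is not meant. Of the things that look like the stand, take the one that is farthest to the robot's left at the start.

How it is judged (in metres and radians):
On the way, in this order (a step that is already met when the one before it is completed fails the run):
1. The taller block lies flat on the bed, its thick end centred under the tip within 12 mm (horizontal distance between tall_block and press below 0.012 m and height (world z) of tall_block between 0.012 and 0.018 m and angle between tall_block's own z axis and vertical below 0.08 rad), for 0.2 s.
2. The driver's blade is seated in the screw's slot, upright, with the block in place (horizontal distance between tall_block and press below 0.012 m and distance between driver and slot below 0.007 m and angle between driver's own z axis and vertical below 0.15 rad), for 0.1 s.
3. The screw is wound down until the tip presses on the block lightly (0.4 to 6 N), the driver still in the slot (horizontal distance between tall_block and press below 0.012 m and contact force between tip and tall_block between 0.4 and 6 N and horizontal distance between driver and slot below 0.01 m), for 0.2 s.
4. The driver stands in its stand again, the block still lightly pinched under the tip (horizontal distance between tall_block and press below 0.012 m and horizontal distance between driver and stand below 0.014 m and z of driver in the frame of stand below 0.012 m and angle between driver's own z axis and vertical below 0.12 rad and contact force between tip and tall_block between 0.4 and 6 N), for 0.2 s.
5. The block is being drawn out, more than 15 mm from its place, the tip still dragging on it (horizontal distance between tall_block and press above 0.015 m and contact force between tip and tall_block above 0.2 N), for 0.02 s.
At the end, for the whole second after the job is handed in: Free tip 37.2 to 39.8 mm above the bed; taller block upright at rest on bed or table, its origin over 35 mm from the screw's axis; driver at rest in its stand, upright within 0.12 rad, origin within 14 mm of the hole's axis and under 12 mm above the table (z of tip_end in the frame of press between 0.0522 and 0.0548 m and horizontal distance between tall_block and press above 0.035 m and angle between tall_block's own z axis and vertical below 0.1 rad and height (world z) of tall_block below 0.02 m and linear speed of each of tall_block, driver below 0.02 m/s and horizontal distance between driver and stand below 0.014 m and z of driver in the frame of stand below 0.012 m and angle between driver's own z axis and vertical below 0.12 rad); the robot touches nothing.
It fails at once if The shorter block is moved more than 30 mm (distance of short_block from where it was at the start of the episode above 0.03 m).
It fails at once if A finger turns or pushes the screw's head (over 5 N) (contact force between the fingers and stop_screw above 5 N).
It fails at once if A bottle, the jar or the can is knocked over (angle between any of bottle_a, bottle_b, jar, can's own z axis and vertical above 0.5 rad).
It also fails if it takes over 72 s, if anything falls off the work surface, if the arm or the gripper's body presses on something with over 40 N, if the wrist force passes 120 N, or if a joint passes its speed limit or range.

## Working session

There is one attempt and no reset: what is moved stays moved. The work goes in short steps, Python scripts to look and compute and a shell command to move; the robot and the scene stay as the last step left them, time stands still between calls to the robot, and variables do not carry over. Pictures are saved under pics/ and viewed, about 8 in all and at most 12, crops included, and the job is handed in when it is done.

```bash
mkdir -p pics
cat > h.py <<'E'
import numpy as np, cv2
from workcell import ctrl
from scipy.spatial.transform import Rotation as R
def ray(cam,u,v):
    p=ctrl.camera_params(cam);K=np.array([[p['fx'],0,p['cx']],[0,p['fy'],p['cy']],[0,0,1.]])
    q=cv2.undistortPoints(np.array([[[u,v]]],float),K,np.array(p['D'],float))[0,0]
    T=np.array(p['T']);d=T[:3,:3]@np.array([q[0],-q[1],-1.]);return T[:3,3],d
def onz(cam,u,v,z):
    o,d=ray(cam,u,v);return o+d*(z-o[2])/d[2]
def proj(cam,P):
    p=ctrl.camera_params(cam);K=np.array([[p['fx'],0,p['cx']],[0,p['fy'],p['cy']],[0,0,1.]])
    T=np.array(p['T']);c=T[:3,:3].T@(np.array(P,float)-T[:3,3])
    return cv2.projectPoints(np.array([[c[0],-c[1],-c[2]]]),np.zeros(3),np.zeros(3),K,np.array(p['D'],float))[0].ravel()
def cap(cam,name):
    im=ctrl.capture(cam);b=cv2.cvtColor(im,cv2.COLOR_RGB2BGR);cv2.imwrite('pics/'+name,b);return b
def rel(P,yaw=None):
    """shift in tool axes (m) from present to world mm"""
    s=ctrl.state();r=R.from_quat(s['eef_rot']);return r.inv().apply(np.array(P)-s['tcp_pos'])/1000
E
python3 - <<'E'
from h import *
cap('top','t0.png');cap('side','s0.png')
for c in('top','side'):
    p=ctrl.camera_params(c);print(c,p['fx'],p['D'],np.round(p['T'],3).tolist())
s=ctrl.state();print(s);print(R.from_quat(s['eef_rot']).as_matrix().round(3))
E
```

```text
top 605.4862114944782 [-0.0451796  0.         0.         0.         0.       ] [[0.025, 0.997, -0.079, 430.831], [-1.0, 0.023, -0.016, -25.918], [-0.014, 0.08, 0.997, 1357.182], [0.0, 0.0, 0.0, 1.0]]
side 436.28094529910294 [-0.05008019  0.          0.          0.          0.        ] [[0.883, 0.37, -0.288, 251.893], [-0.469, 0.681, -0.562, -547.024], [-0.012, 0.632, 0.775, 823.587], [0.0, 0.0, 0.0, 1.0]]
{'t': 0.1, 'qpos': array([ 1.01571843e+00,  3.81150496e-01,  1.29816283e+00,  2.87254344e-05,
        1.46358263e+00, -2.15273689e-01]), 'joint_vel': array([-0.00082503, -0.00111951, -0.00240836,  0.00322819,  0.00162209,
        0.00124404]), 'effort': array([ 4.51784013e-03, -4.49215364e+01, -2.31659013e+01, -4.37182382e-05,
        3.57108824e-03,  4.95522556e-05]), 'tcp_pos': array([183.16082626, 518.33657778, 230.76923444]), 'eef_rot': array([ 1.69087352e-01,  9.85600854e-01, -5.98539308e-04, -2.58071978e-04]), 'wrist_force': array([ 0.26106988,  0.48954465, -0.45825067]), 'torque': array([ 0.01812994, -0.034333  ,  0.06182451]), 'grip_width': 85.434842754659}
[[-0.943  0.333 -0.001]
 [ 0.333  0.943 -0.001]
 [ 0.    -0.001 -1.   ]]
```

View pics/t0.png

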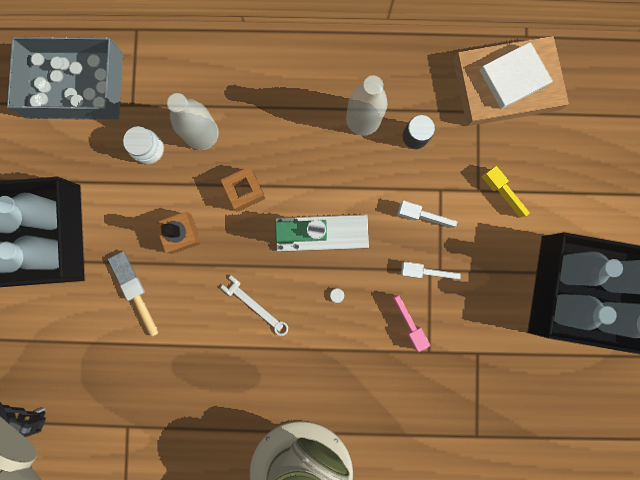

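View pics/s0.png

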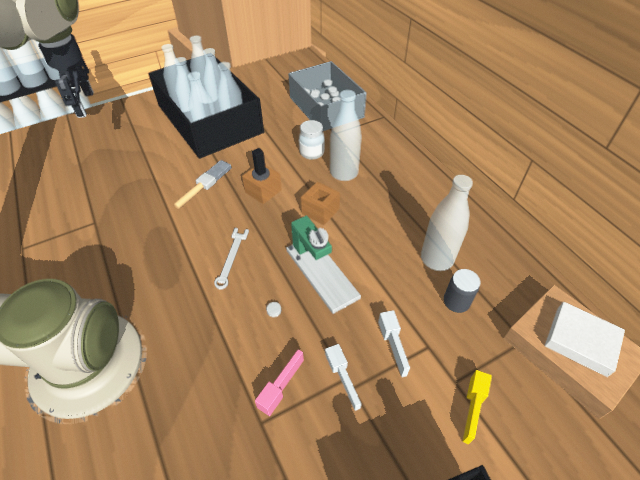

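Top view: the tall and short block candidates are A at (410,212) and B at (412,270), both aluminium. The pink (425,340) and yellow (497,178) ones are excluded. The stands are at (178,232), which holds the driver and is farthest left, and at (242,188), which is empty and a decoy. I'll confirm with one enlarged crop.

Run:
```python
import cv2,numpy as np
s=cv2.imread('pics/s0.png');t=cv2.imread('pics/t0.png')
a=cv2.resize(s[300:420,315:415],(400,480),interpolation=cv2.INTER_CUBIC)
b=cv2.resize(t[190:290,390:470],(384,480),interpolation=cv2.INTER_CUBIC)
cv2.imwrite('pics/c1.png',np.hstack([a,b]))
a=cv2.resize(t[200:265,265:375],(770,455)[:2],interpolation=cv2.INTER_CUBIC)
cv2.imwrite('pics/c2.png',a)
```

```text
(no output)
```

View pics/c1.png

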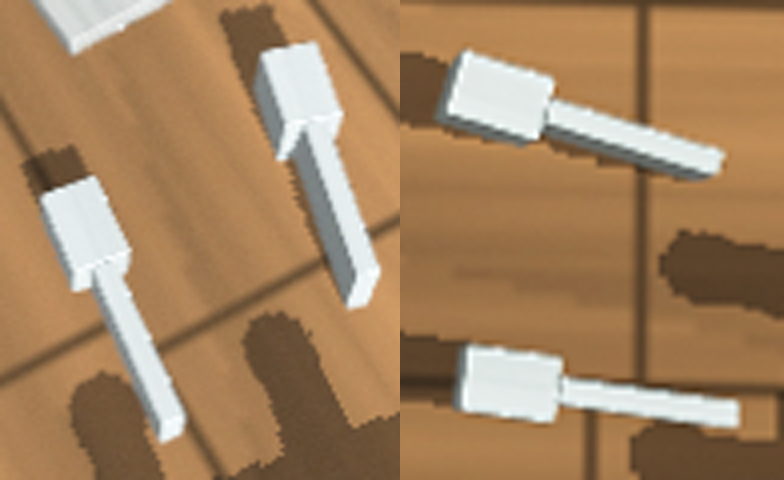

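View pics/c2.png

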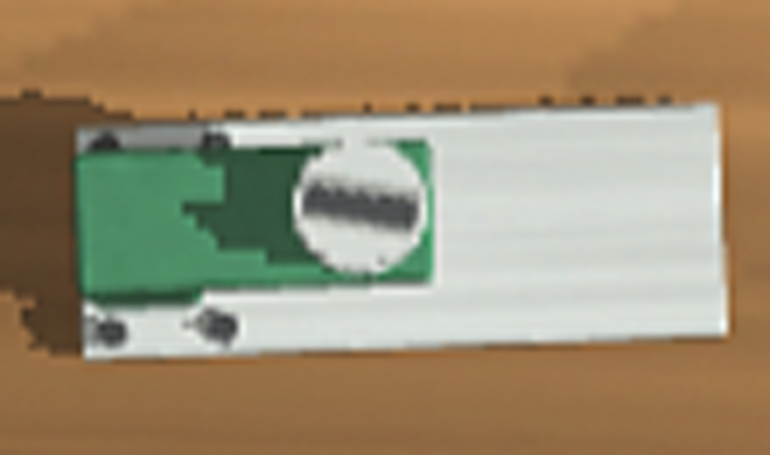

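A (top crop upper, side crop right) shows taller side faces and a longer shadow, so it is the tall block. The slot runs nearly along the press's y. Next I compute poses.

Run:
```python
from h import *
f=lambda pts,z,ox,oy,k,sx=0:np.array([onz('top',ox+(x-sx)/k,oy+y/k,z)[:2] for x,y in pts])
A=f([(467,52),(553,77),(533,138),(445,115)],40,390,190,4.8,400)
h=f([(548,115),(717,161)],40,390,190,4.8,400)
c=A.mean(0);d=c-h[1];d/=np.linalg.norm(d);print('A',A.round(1).tolist(),c,h,'+y dir',d,'len',np.linalg.norm(c-h[1]))
B=f([(718,103),(727,335),(85,357),(78,128)],15,265,200,7)
print('bed',B.round(1).tolist())
front=(B[0]+B[1])/2;back=(B[2]+B[3])/2;y=back-front;print('len',np.linalg.norm(y));y/=np.linalg.norm(y)
print('press y',y,'yaw',np.arctan2(-y[0],y[1]),'axis from bed',(front+115*y+back-90*y)/2,'head',f([(361,207)],128,265,200,7))
s=f([(303,197),(418,212)],128,265,200,7);sd=s[1]-s[0];b=np.arctan2(sd[1],sd[0]);yaw=np.arctan2(-y[0],y[1]);print('joint',(yaw-b)%np.pi)
t=cv2.imread('pics/t0.png');sd_=cv2.imread('pics/s0.png')
for n,im,(x0,x1,y0,y1) in(('top',t,(155,205,205,255)),('side',sd_,(240,285,140,190))):
    g=cv2.cvtColor(im,cv2.COLOR_BGR2HSV)[y0:y1,x0:x1]
    m=((g[...,2]<75)&(g[...,1]<110)).astype(np.uint8);k,l,st,ce=cv2.connectedComponentsWithStats(m);i=1+st[1:,4].argmax();print(n,st[i]+[x0,y0,0,0,0],ce[i]+[x0,y0])
o=np.vstack([np.hstack([cv2.resize(t[205:260,150:210],(480,440),interpolation=cv2.INTER_CUBIC)]) ]);p=cv2.resize(sd_[140:205,235:285],(320,440),interpolation=cv2.INTER_CUBIC)
cv2.imwrite('pics/c3.png',np.hstack([o,p]))
```

```text
A [[600.4, -211.9], [589.9, -251.2], [561.7, -242.4], [571.3, -202.3]] [ 580.84018604 -226.95570939] [[ 572.41840031 -249.12308311]
 [ 553.2067857  -326.21396524]] +y dir [0.26819942 0.96336342] len 103.03303435931636
bed [[570.6, -134.9], [496.9, -139.0], [485.1, 64.2], [557.9, 68.5]]
len 203.62976311087087
press y [-0.06020531  0.99818602] yaw 0.06024174057869369 axis from bed [526.89458245 -22.81415099] head [[526.07386118 -22.48715944]]
joint 1.7377262035952752
top [162 223  18  15 233] [170.59227468 230.26180258]
side [252 148  14  28 272] [258.48897059 161.52941176]
```

View pics/c3.png

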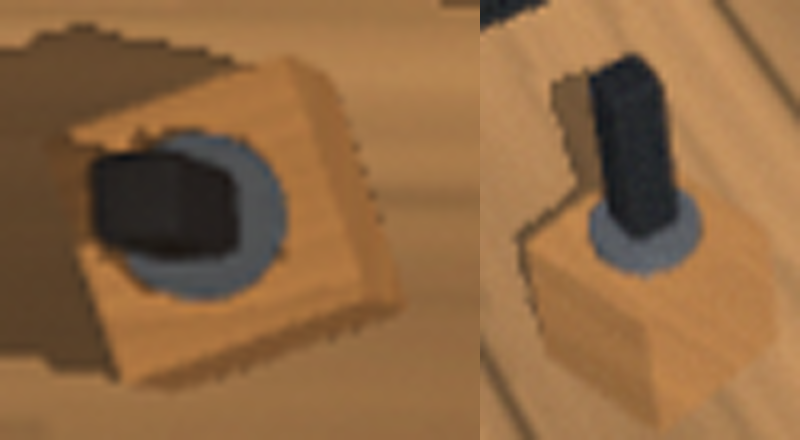

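```bash
python3 -m pendant '[[-0.6286,-0.65,0,0,0,1.5,1],[-0.6286,-0.65,0,0,0,1.5,1],[-0.6286,-0.65,0,0,0,1.5,1],[-0.6286,-0.65,0,0,0,1.5,1],[-0.6286,-0.65,0,0,0,1.5,1],[-0.6286,-0.65,0,0,0,1.5,1],[-0.6286,-0.65,0,0,0,1.5,1],[-0.6286,-0.65,0,0,0,1.5,1],[-0.6286,-0.65,0,0,0,1.5,1],[-0.6286,-0.65,0,0,0,1.5,1],[-0.6286,-0.65,0,0,0,1.5,1],[-0.6286,-0.65,0,0,0,1.5,1],[-0.6286,-0.65,0,0,0,1.5,1],[-0.6286,-0.65,0,0,0,1.5,1],[-0.6286,-0.65,0,0,0,1.5,1],[-0.6286,-0.65,0,0,0,1.5,1],[-0.6286,-0.65,0,0,0,1.5,1],[-0.6286,-0.65,0,0,0,1.5,1],[-0.6286,-0.65,0,0,0,1.5,1],[-0.6286,-0.65,0,0,0,1.5,1]]' 40
cat >> h.py <<'E'
def to(P,b,q=None):
    """row shift (m) and turn to reach world P (mm), tool down, tool-y bearing b"""
    s=ctrl.state();r=R.from_quat(s['eef_rot'])
    y=np.array([np.cos(b),np.sin(b),0]);z=np.array([0,0,-1.]);t=R.from_matrix(np.c_[np.cross(y,z),y,z])
    print('row',(r.inv().apply(np.array(P)-s['tcp_pos'])/1000).round(4).tolist(),(r.inv()*t).as_rotvec().round(4).tolist(),'tcp',s['tcp_pos'].round(1),'t',s['t'],'F',s['wrist_force'].round(1),'w',round(s['grip_width'],1),'q6',s['qpos'][5].round(2))
E
python3 -c "
from h import *
to([559.4,-304,100],-0.2715)"
```

```text
t: 1.77
tcp_pos: [530.0, -241.4, 231.0]
eef_rot: [0.796, 0.606, -0.001, -0.0]
wrist_force: [1.8, 0.1, 0.6]
grip_width: 85.4
row [-0.0524, 0.0452, 0.131] [-0.0011, 0.0009, 0.0022] tcp [ 530.  -241.4  231. ] t 1.7667 F [1.8 0.1 0.6] w 85.4 q6 -0.36
```

```bash
python3 -m pendant '[[-0.0524,0.0452,0.1,0,0,0.002,0.8],[-0.0524,0.0452,0.131,0,0,0.002,0.7],[-0.0524,0.0452,0.131,0,0,0.002,0.7],[-0.0524,0.0452,0.131,0,0,0.002,0.7],[-0.0524,0.0452,0.131,0,0,0.002,0.7],[-0.0524,0.0452,0.19,0,0,0.002,0.7],[-0.0524,0.0452,0.221,0,0,0.002,0.7],[-0.0524,0.0452,0.221,0,0,0.002,0.7],[-0.0524,0.0452,0.221,0,0,0.002,0.7],[-0.0524,0.0452,0.221,0,0,0.002,0.7],[-0.0524,0.0452,0.221,0,0,0.002,0.7]]' ; python3 -c "
from h import *
to([559.4,-304,10],-0.2715)
cap('top','t1.png');s=cap('side','s1.png')
cv2.imwrite('pics/c4.png',cv2.resize(s[280:430,280:460],(720,600)))"
```

```text
t: 2.68
tcp_pos: [560.6, -304.8, 13.3]
eef_rot: [0.796, 0.605, -0.0, 0.002]
wrist_force: [0.4, 0.9, 0.4]
grip_width: 59.8
row [0.0005, -0.0014, 0.0033] [0.0035, 0.0029, 0.0004] tcp [ 560.6 -304.8   13.3] t 2.6833 F [0.4 0.9 0.4] w 59.8 q6 -0.41
```

View pics/c4.png

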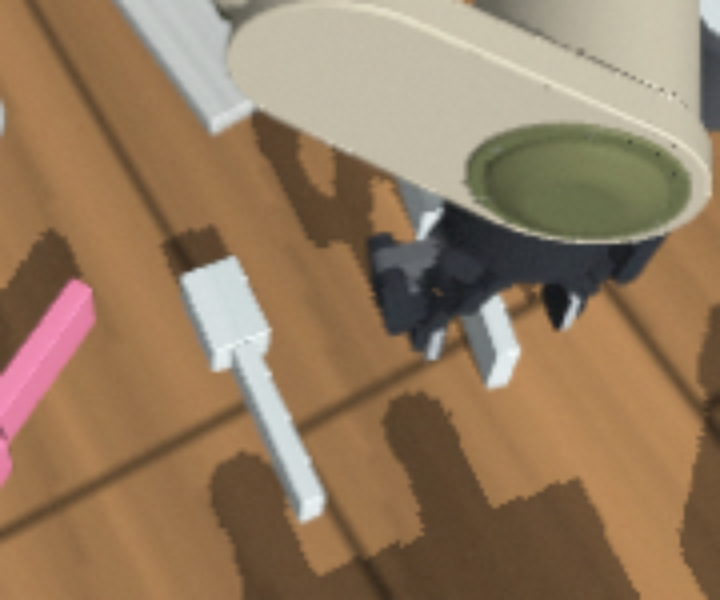

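The handle, at crop (490,350), lies between the jaws. I close and lift.

```bash
python3 -m pendant '[[0.0005,-0.0014,0.0033,0.0035,0.003,0,0.7],[0.0005,-0.0014,0.0033,0.0035,0.003,0,0],[0.0005,-0.0014,0.0033,0.0035,0.003,0,0],[0.0005,-0.0014,0.0033,0.0035,0.003,0,0],[0.0005,-0.0014,0.0033,0.0035,0.003,0,0],[0.0005,-0.0014,0.0033,0.0035,0.003,0,0],[0.0005,-0.0014,0.0033,0.0035,0.003,0,0],[0.0005,-0.0014,-0.03,0.0035,0.003,0,0],[0.0005,-0.0014,-0.05,0.0035,0.003,0,0],[0.0005,-0.0014,-0.05,0.0035,0.003,0,0],[0.0005,-0.0014,-0.05,0.0035,0.003,0,0]]' 80; python3 -c "
from h import *
to([536.1,-182.3,60],0.06)"
```

```text
t: 3.7
tcp_pos: [559.0, -303.7, 62.9]
eef_rot: [0.796, 0.605, 0.0, 0.0]
wrist_force: [0.3, 0.1, -2.6]
grip_width: 10.8
row [0.1109, -0.0546, 0.0029] [0.0002, 0.0001, -0.3312] tcp [ 559.  -303.7   62.9] t 3.7 F [ 0.3  0.1 -2.6] w 10.8 q6 -0.41
```

```bash
python3 -m pendant '[[0.1109,-0.0546,0.0029,0,0,-0.331,0],[0.1109,-0.0546,0.0029,0,0,-0.331,0],[0.1109,-0.0546,0.0029,0,0,-0.331,0],[0.1109,-0.0546,0.0029,0,0,-0.331,0],[0.1109,-0.0546,0.0029,0,0,-0.331,0],[0.1109,-0.0546,0.022,0,0,-0.331,0],[0.1109,-0.0546,0.027,0,0,-0.331,0],[0.1109,-0.0546,0.027,0,0,-0.331,0],[0.1109,-0.0546,0.027,0,0,-0.331,0]]'; python3 -c "
from h import *
to([536.1,-182.3,26.5],0.06)
t=cap('top','t2.png');s=cap('side','s2.png')
a=cv2.resize(t[195:275,290:430],(700,400));b=cv2.resize(s[205:345,265:405],(400,400))
cv2.imwrite('pics/c5.png',cv2.resize(np.hstack([a,b]),(800,291)))"
```

```text
t: 4.45
tcp_pos: [535.9, -182.8, 35.3]
eef_rot: [0.686, 0.728, -0.0, -0.001]
wrist_force: [-0.1, -0.0, -1.4]
grip_width: 10.6
row [0.0005, 0.0002, 0.0088] [-0.0011, -0.0006, -0.0012] tcp [ 535.9 -182.8   35.3] t 4.45 F [-0.1 -0.  -1.4] w 10.6 q6 -0.6
```

View pics/c5.png

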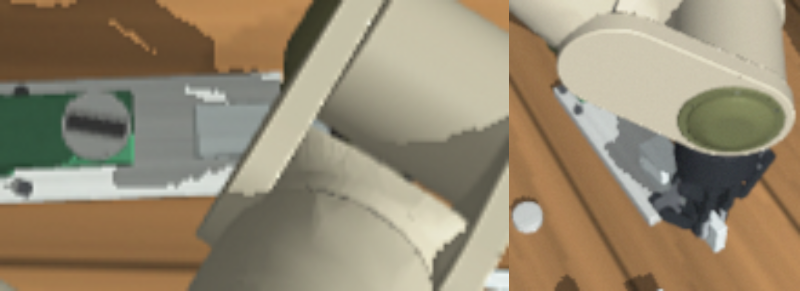

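The block is held level with its thick end ahead: front edge at crop (196,107–155), screw head at (97,125).

```bash
python3 -c "
from h import *
k=40/11
for y in(107,131,155): print(onz('top',290+196/k,195+y/k,65))
s=ctrl.state();print('expected front', s['tcp_pos'][:2]+102*np.array([-.0602,.998]))
to([536.1,-182.3,26.3],0.06)
to([531.3,-102.5,26.3],0.06)"
```

```text
[543.37222499 -80.53645446  65.        ]
[529.20646594 -80.81805644  65.        ]
[515.06513022 -81.09998613  65.        ]
expected front [530.20053258 -81.04594443]
row [0.0006, -0.0002, 0.0098] [0.0005, 0.0004, -0.0009] tcp [ 536.3 -182.8   36.1] t 4.55 F [ 0.4 -0.7 -2. ] w 10.4 q6 -0.6
row [0.0805, -0.0003, 0.0098] [0.0005, 0.0004, -0.0009] tcp [ 536.3 -182.8   36.1] t 4.55 F [ 0.4 -0.7 -2. ] w 10.4 q6 -0.6
```

```bash
python3 -m pendant '[[0.0006,-0.0002,0.0098,0,0,0,0],[0.0006,-0.0002,0.0098,0,0,0,0],[0.0006,-0.0002,0.0098,0,0,0,0],[0.0206,-0.0002,0.0098,0,0,0,0],[0.0406,-0.0002,0.0098,0,0,0,0],[0.0606,-0.0002,0.0098,0,0,0,0],[0.0706,-0.0002,0.0098,0,0,0,0],[0.0805,-0.0003,0.0098,0,0,0,0],[0.0805,-0.0003,0.0098,0,0,0,0],[0.0805,-0.0003,0.0098,0,0,0,0],[0.0805,-0.0003,0.0098,0,0,0,0]]'; python3 -c "
from h import *
to([531.3,-102.5,25],0.06)"
```

```text
t: 5.47
tcp_pos: [531.6, -103.3, 26.4]
eef_rot: [0.686, 0.728, 0.0, 0.001]
wrist_force: [0.4, -0.1, -1.6]
grip_width: 10.9
row [0.0008, -0.0002, 0.0014] [0.001, 0.0009, -0.0013] tcp [ 531.6 -103.3   26.4] t 5.4667 F [ 0.4 -0.1 -1.6] w 10.9 q6 -0.47
```

```bash
python3 -m pendant '[[0.0008,-0.0002,0.0014,0,0,0,0],[0.0008,-0.0002,0.0016,0,0,0,0],[0.0008,-0.0002,0.0016,0,0,0,0.5],[0.0008,-0.0002,0.0016,0,0,0,0.5],[0.0008,-0.0002,0.0016,0,0,0,0.5],[0.0008,-0.0002,0.0016,0,0,0,0.5],[0.0008,-0.0002,-0.03,0,0,0,0.5],[0.0008,-0.0002,-0.06,0,0,0,0.5],[0.0008,-0.0002,-0.1,0,0,0,0.5],[0.0008,-0.0002,-0.14,0,0,0,0.5],[0.0008,-0.0002,-0.18,0,0,0,0.8],[0.0008,-0.0002,-0.2,0,0,0,1]]'; python3 -c "
from h import *
c=onz('top',175.6,231.9,68);print('driver collar top',c)
print('collar side', onz('side',235+(645-480)/6.4,140+228/6.77,68))
print('handle top', [onz('top',150+x/8,205+y/8,138)[:2].round(1).tolist() for x,y in((92,157),(100,250),(180,258),(175,153))])
print('stand top', [onz('top',150+x/8,205+y/8,60)[:2].round(1).tolist() for x,y in((70,130),(290,55),(360,300),(125,385))])
to([c[0],c[1],200],0.1)"
```

```text
t: 6.47
tcp_pos: [531.9, -102.6, 231.5]
eef_rot: [0.686, 0.728, 0.001, 0.004]
wrist_force: [-0.3, 0.7, -0.4]
grip_width: 65.4
driver collar top [518.61854308 280.01995014  68.        ]
collar side [517.05277327 276.56697987  68.        ]
handle top [[528.0, 292.9], [504.4, 289.8], [502.8, 269.3], [529.5, 271.7]]
stand top [[541.4, 319.7], [563.1, 260.5], [497.3, 238.9], [472.8, 301.7]]
row [0.3829, 0.009, 0.0301] [0.0071, 0.0041, -0.0412] tcp [ 531.9 -102.6  231.5] t 6.4667 F [-0.3  0.7 -0.4] w 65.4 q6 -0.47
```

```bash
python3 -m pendant '[[0.3829,0.0088,0.02,0.004,0.004,-0.02,1],[0.3829,0.0088,0.02,0.004,0.004,-0.02,1],[0.3829,0.0088,0.02,0.004,0.004,-0.02,1],[0.3829,0.0088,0.02,0.004,0.004,-0.02,1],[0.3829,0.0088,0.02,0.004,0.004,-0.02,1],[0.3829,0.0088,0.02,0.004,0.004,-0.02,1],[0.3829,0.0088,0.02,0.004,0.004,-0.02,1],[0.3829,0.0088,0.02,0.004,0.004,-0.02,1],[0.3829,0.0088,0.02,0.004,0.004,-0.02,1],[0.3829,0.0088,0.02,0.004,0.004,-0.02,1],[0.3829,0.0088,0.02,0.004,0.004,-0.02,1],[0.3829,0.0088,0.02,0.004,0.004,-0.02,1],[0.3829,0.0088,0.02,0.004,0.004,-0.02,1]]'; python3 -c "
from h import *
to([518,279.5,85],0.08)
t=cap('top','t3.png');s=cap('side','s3.png')
a=cv2.resize(t[195:265,270:390],(720,420));b=cv2.resize(s[120:220,200:330],(546,420))
cv2.imwrite('pics/c6.png',cv2.resize(np.hstack([a,b]),(800,265)))"
```

```text
t: 7.55
tcp_pos: [518.6, 278.9, 210.1]
eef_rot: [0.679, 0.734, 0.001, 0.001]
wrist_force: [-0.1, -0.6, 0.3]
grip_width: 85.4
row [0.0007, -0.0009, 0.1251] [0.0031, 0.0004, -0.0023] tcp [518.6 278.9 210.1] t 7.55 F [-0.1 -0.6  0.3] w 85.4 q6 0.22
```

View pics/c6.png

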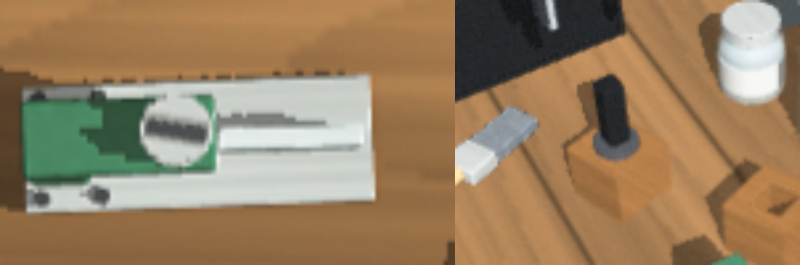

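The block lies under the arm with its handle out to crop (362,134), and the driver stands in its stand. I descend and grip, then check the block's handle end.

```bash
python3 -m pendant '[[0.0007,-0.0009,0.04,0.003,0,-0.002,1],[0.0007,-0.0009,0.08,0.003,0,-0.002,1],[0.0007,-0.0009,0.11,0.003,0,-0.002,1],[0.0007,-0.0009,0.1251,0.003,0,-0.002,1],[0.0007,-0.0009,0.1251,0.003,0,-0.002,1],[0.0007,-0.0009,0.1251,0.003,0,-0.002,1],[0.0007,-0.0009,0.1251,0.003,0,-0.002,0],[0.0007,-0.0009,0.1251,0.003,0,-0.002,0],[0.0007,-0.0009,0.1251,0.003,0,-0.002,0],[0.0007,-0.0009,0.1251,0.003,0,-0.002,0],[0.0007,-0.0009,0.1251,0.003,0,-0.002,0],[0.0007,-0.0009,0.1251,0.003,0,-0.002,0],[0.0007,-0.0009,0.1251,0.003,0,-0.002,0],[0.0007,-0.0009,0.1251,0.003,0,-0.002,0]]' 100; python3 -c "
from h import *
print(onz('top',365.5,230.4,55),'expect 532.8,-127.4')
b=[onz('top',270+x/3.79,195+y/3.79,128) for x,y in((145,127),(207,135),(177,130))];print(b[2]);d=b[1]-b[0];print('slot bearing',np.arctan2(d[1],d[0]))
to([518,279.5,85],0.08)"
```

```text
t: 8.82
tcp_pos: [518.5, 279.4, 85.9]
eef_rot: [0.679, 0.734, 0.001, 0.001]
wrist_force: [-0.1, -0.4, 5.8]
grip_width: 22.9
[ 532.40816869 -127.73632439   55.        ] expect 532.8,-127.4
[526.63261375 -22.7396365  128.        ]
slot bearing -1.6760873354215677
row [0.0002, -0.0005, 0.0009] [0.0016, -0.0, -0.0011] tcp [518.5 279.4  85.9] t 8.8167 F [-0.1 -0.4  5.8] w 22.9 q6 0.21
```

```bash
python3 -m pendant '[[0,0,-0.03,0.001,0,0,0],[0,0,-0.07,0.001,0,0,0],[0,0,-0.11,0.001,0,0,0],[0,0,-0.15,0.001,0,0,0],[0,0,-0.16,0.001,0,0,0],[0,0,-0.16,0.001,0,0,0],[0,0,-0.16,0.001,0,0,0]]'; python3 -c "
from h import *
s=ctrl.state();print(s['tcp_pos'],s['wrist_force'],s['grip_width'])
p=s['tcp_pos']-[0,0,80.5];u=proj('side',p);print(u,proj('side',p+[13,0,0]),proj('side',p+[0,13,0]))
im=cap('side','s4.png');x,y=u.astype(int)
cv2.imwrite('pics/c7.png',cv2.resize(im[max(y-60,0):y+30,x-45:x+45],(630,600),interpolation=cv2.INTER_CUBIC));print(x-45,y-60)
to([526.5,-22.6,246],1.466)"
```

```text
t: 9.4
tcp_pos: [517.8, 279.2, 244.7]
eef_rot: [0.679, 0.734, -0.0, -0.0]
wrist_force: [-0.1, 0.7, -1.8]
grip_width: 23.2
[517.78759247 279.22771948 244.71122318] [-0.13888009  0.6766493  -1.8291145 ] 23.20576676330308
[256.32146817 142.95711395] [261.25596358 141.32877586] [254.24750988 140.04566281]
211 82
row [-0.3015, -0.0148, -0.002] [-0.0033, -0.0015, -1.387] tcp [517.5 279.1 243.7] t 9.45 F [-0.  -0.8 -2. ] w 22.6 q6 0.21
```

View pics/c7.png

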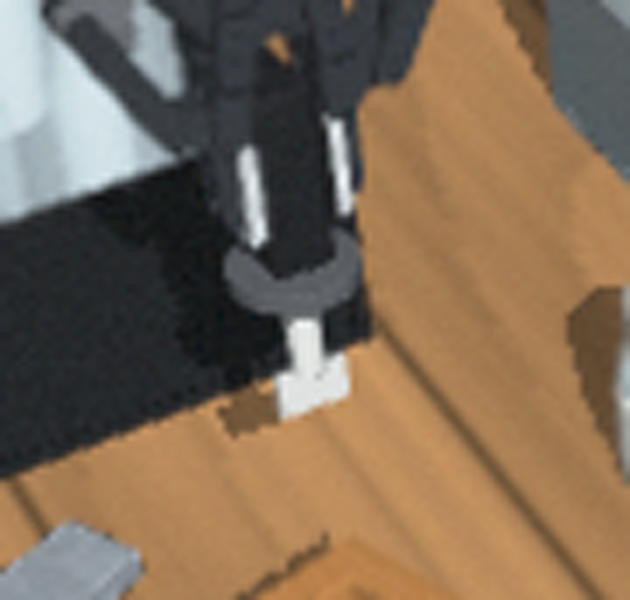

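The blade's edge runs (280,418)–(350,395) in the crop, so it lies along the jaw axis and its position matches the prediction. I carry the driver to the screw.

```bash
python3 -m pendant '[[-0.3015,-0.0148,-0.002,-0.003,-0.001,-1.387,0],[-0.3015,-0.0148,-0.002,-0.003,-0.001,-1.387,0],[-0.3015,-0.0148,-0.002,-0.003,-0.001,-1.387,0],[-0.3015,-0.0148,-0.002,-0.003,-0.001,-1.387,0],[-0.3015,-0.0148,-0.002,-0.003,-0.001,-1.387,0],[-0.3015,-0.0148,-0.002,-0.003,-0.001,-1.387,0],[-0.3015,-0.0148,-0.002,-0.003,-0.001,-1.387,0],[-0.3015,-0.0148,-0.002,-0.003,-0.001,-1.387,0],[-0.3015,-0.0148,-0.002,-0.003,-0.001,-1.387,0],[-0.3015,-0.0148,-0.002,-0.003,-0.001,-1.387,0],[-0.3015,-0.0148,-0.002,-0.003,-0.001,-1.387,0],[-0.3015,-0.0148,-0.002,-0.003,-0.001,-1.387,0],[-0.3015,-0.0148,-0.002,-0.003,-0.001,-1.387,0],[-0.3015,-0.0148,-0.002,-0.003,-0.001,-1.387,0]]'; python3 -c "
from h import *
to([526.5,-22.6,215],1.466)"
```

```text
t: 10.62
tcp_pos: [526.0, -22.5, 244.2]
eef_rot: [0.054, 0.999, 0.0, -0.002]
wrist_force: [0.3, -0.1, -1.4]
grip_width: 22.7
row [-0.0006, -0.0001, 0.0292] [0.0007, -0.004, -0.0032] tcp [526.  -22.5 244.2] t 10.6167 F [ 0.3 -0.1 -1.4] w 22.7 q6 -1.73
```

```bash
python3 -m pendant '[[-0.0006,0,0.02,0,-0.004,-0.003,0],[-0.0006,0,0.032,0,-0.004,-0.003,0],[-0.0006,0,0.036,0,-0.004,-0.003,0],[-0.0006,0,0.04,0,-0.004,-0.003,0],[-0.0006,0,0.044,0,-0.004,-0.003,0],[-0.0006,0,0.044,0,-0.004,-0.003,0],[-0.0006,0,0.044,0,-0.004,-0.003,0]]'; python3 -c "
from h import *
to([526.5,-22.6,200],1.466);print(ctrl.state()['torque'])"
```

```text
t: 11.2
tcp_pos: [527.5, -22.7, 200.7]
eef_rot: [0.053, 0.999, 0.0, 0.002]
wrist_force: [4.8, -0.7, -1.2]
grip_width: 23.0
row [0.001, -0.0, 0.0007] [0.0004, 0.0031, -0.0015] tcp [527.5 -22.7 200.7] t 11.2 F [ 4.8 -0.7 -1.2] w 23.0 q6 -1.73
[-0.19860796 -1.31586982 -0.01639096]
```

```bash
python3 -m pendant '[[-0.0006,0,0.0007,0,0.003,0,0],[-0.0006,0,0.0007,0,0.003,0.1,0],[-0.0006,0,0.0007,0,0.003,0.2,0],[-0.0006,0,0.001,0,0.003,0.3,0],[-0.0006,0,0.001,0,0.003,0.4,0],[-0.0006,0,0.001,0,0.003,0.4,0]]'; python3 -c "
from h import *
to([526.5,-22.6,200],1.466);print(ctrl.state()['torque'])"
```

```text
t: 11.7
tcp_pos: [528.8, -23.9, 199.8]
eef_rot: [0.253, 0.967, -0.001, 0.001]
wrist_force: [5.3, -4.7, -3.2]
grip_width: 22.6
row [0.0027, -0.0, -0.0002] [-0.001, 0.0023, -0.4076] tcp [528.8 -23.9 199.8] t 11.7 F [ 5.3 -4.7 -3.2] w 22.6 q6 -1.33
[-1.20665635 -1.13957554  0.07934894]
```

```bash
python3 -m pendant '[[-0.0012,-0.0004,0,0,0.002,0.1,0],[-0.0012,-0.0004,0.0002,0,0.002,0.2,0],[-0.0012,-0.0004,0.0005,0,0.002,0.3,0],[-0.0012,-0.0004,0.0007,0,0.002,0.4,0],[-0.0012,-0.0004,0.0007,0,0.002,0.4,0]]'; python3 -c "
from h import *
to([526.5,-22.6,198],1.466);print(ctrl.state()['torque'])"
```

```text
t: 12.12
tcp_pos: [528.7, -25.0, 198.7]
eef_rot: [0.442, 0.897, -0.001, -0.001]
wrist_force: [-2.3, -2.8, -1.1]
grip_width: 22.6
row [0.0033, -0.0002, 0.0007] [-0.0023, -0.0023, -0.8115] tcp [528.7 -25.  198.7] t 12.1167 F [-2.3 -2.8 -1.1] w 22.6 q6 -0.92
[-0.51637965  0.40682736  0.06116594]
```

```bash
python3 -m pendant '[[0,0,0.0004,0,0,0.1,0],[0,0,0.0008,0,0,0.2,0],[0,0,0.001,0,0,0.3,0],[0,0,0.0013,0,0,0.4,0],[0,0,0.0016,0,0,0.5,0],[0,0,0.0016,0,0,0.5,0]]'; python3 -c "
from h import *
to([526.5,-22.6,196],-0.65);print(ctrl.state()['torque'])"
```

```text
t: 12.62
tcp_pos: [527.5, -24.9, 196.9]
eef_rot: [0.651, 0.759, -0.002, -0.002]
wrist_force: [-3.3, 0.1, 0.1]
grip_width: 22.7
row [0.0024, -0.0007, 0.0009] [-0.0064, 0.0021, 0.8038] tcp [527.5 -24.9 196.9] t 12.6167 F [-3.3  0.1  0.1] w 22.7 q6 -0.42
[-0.17538296  0.89369887  0.03953877]
```

```bash
python3 -m pendant '[[0.0005,-0.0005,0.0003,0,0,0.1,0],[0.0005,-0.0005,0.0005,0,0,0.2,0],[0.0005,-0.0005,0.0008,0,0,0.3,0],[0.0005,-0.0005,0.001,0,0,0.4,0],[0.0005,-0.0005,0.0013,0,0,0.5,0],[0.0005,-0.0005,0.0016,0,0,0.6,0],[0.0005,-0.0005,0.0018,0,0,0.7,0],[0.0005,-0.0005,0.002,0,0,0.8,0],[0.0005,-0.0005,0.002,0,0,0.8,0],[0.0005,-0.0005,0.002,0,0,0.8,0],[0.0005,-0.0005,0.002,0,0,0.8,0]]'; python3 -c "
from h import *
to([526.5,-22.6,196],-0.65);print(ctrl.state()['torque'])"
```

```text
t: 13.53
tcp_pos: [526.4, -24.0, 194.5]
eef_rot: [0.894, 0.448, -0.004, -0.002]
wrist_force: [-3.5, 1.0, -0.9]
grip_width: 23.0
row [0.0012, -0.0008, -0.0015] [-0.007, 0.0047, 0.0083] tcp [526.4 -24.  194.5] t 13.5333 F [-3.5  1.  -0.9] w 23.0 q6 0.37
[0.46939689 0.99268605 0.05597738]
```

```bash
python3 -m pendant '[[0,0,0,0,0,0,0],[0,0,0,0,0,-0.1,0],[0,0,0,0,0,-0.2,0],[0,0,0,-0.005,0.003,-0.2,0],[0,0,-0.015,-0.007,0.005,-0.2,0],[0,0,-0.035,-0.007,0.005,-0.2,0],[0,0,-0.055,-0.007,0.005,-0.2,0],[0,0,-0.055,-0.007,0.005,-0.2,0]]'; python3 -c "
from h import *
to([518,140,246],0.08);print(ctrl.state()['torque'])"
```

```text
t: 14.2
tcp_pos: [528.6, -24.6, 253.2]
eef_rot: [0.845, 0.534, 0.003, 0.003]
wrist_force: [0.0, 0.3, -2.1]
grip_width: 22.9
row [0.1441, -0.0802, 0.007] [0.0085, -0.0005, -0.5235] tcp [528.6 -24.6 253.2] t 14.2 F [ 0.   0.3 -2.1] w 22.9 q6 0.17
[-0.0685854   0.01110085  0.02830038]
```

```bash
python3 -m pendant '[[0.1441,-0.0802,0.007,0.008,0,-0.523,0],[0.1441,-0.0802,0.007,0.008,0,-0.523,0],[0.1441,-0.0802,0.007,0.008,0,-0.523,0],[0.1441,-0.0802,0.007,0.008,0,-0.523,0],[0.1441,-0.0802,0.007,0.008,0,-0.523,0],[0.1441,-0.0802,0.007,0.008,0,-0.523,0],[0.1441,-0.0802,0.007,0.008,0,-0.523,0]]'; python3 -c "
from h import *
t=cap('top','t5.png');s=cap('side','s5.png')
st=ctrl.state();p=st['tcp_pos']-[0,0,80.5];print(p,proj('side',p))
to([518.4,279.7,246],0.08)
a=cv2.resize(t[195:265,270:390],(720,420),interpolation=cv2.INTER_CUBIC)
cv2.imwrite('pics/c8.png',a)
u,v=proj('side',p).astype(int);cv2.imwrite('pics/c8b.png',s[v-60:v+30,u-45:u+45])"
```

```text
t: 14.78
tcp_pos: [518.1, 139.8, 245.3]
eef_rot: [0.679, 0.734, 0.0, 0.0]
wrist_force: [0.5, -0.7, -0.7]
grip_width: 22.7
[518.29626725 138.94715229 165.12790121] [280.94849371 176.90885975]
row [0.1403, 0.0109, -0.0003] [0.0006, -0.0002, -0.0035] tcp [518.3 138.9 245.6] t 14.8833 F [-0.6 -0.1 -1.7] w 23.1 q6 -0.04
```

View pics/c8.png

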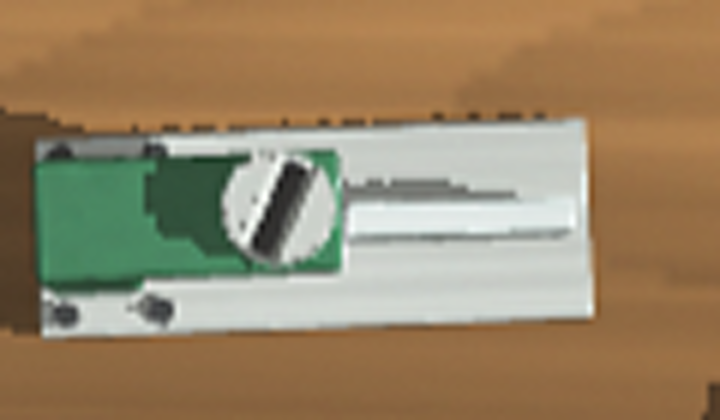

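The slot now runs (265,257)–(301,164) in the crop, giving a bearing of -0.347 and joint ≈3.55, so the free tip is at ~39.0 mm, inside the window. The block has not moved. I check numerically that the blade hasn't tilted in the grip.

```bash
python3 -c "
from h import *
im=cv2.imread('pics/c8b.png');g=cv2.cvtColor(im,cv2.COLOR_BGR2HSV)
for v in range(40,66): print(v,''.join('#' if (g[v,u,2]>140 and g[v,u,1]<60) else '.' for u in range(25,65)))
"
```

```text
40 ........................................
41 ........................................
42 ........................................
43 ........................................
44 ........................................
45 ........................................
46 ........................................
47 ........................................
48 ................######..................
49 .................#####..................
50 .................#####..................
51 .................#####..................
52 .................########...............
53 .................#########..............
54 .................#########..............
55 ................##########..............
56 ...............###########..............
57 ..............############..............
58 ...............###########..............
59 ...............#########................
60 ...............#######..................
61 ...............#####....................
62 ...............###......................
63 ........................................
64 ........................................
65 ........................................
```

Blade centre is about (45.5,60.5) against the predicted (45,60), so the driver is still straight. I return it to the stand.

```bash
python3 -m pendant '[[0.1403,0.0109,0,0,0,-0.003,0],[0.1403,0.0109,0,0,0,-0.003,0],[0.1403,0.0109,0,0,0,-0.003,0],[0.1403,0.0109,0,0,0,-0.003,0],[0.1403,0.0109,0,0,0,-0.003,0],[0.1403,0.0109,0,0,0,-0.003,0],[0.1403,0.0109,0.03,0,0,-0.003,0],[0.1403,0.0109,0.06,0,0,-0.003,0],[0.1403,0.0109,0.085,0,0,-0.003,0],[0.1403,0.0109,0.085,0,0,-0.003,0]]'; python3 -c "
from h import *
to([518.5,279.5,87],0.08)"
```

```text
t: 15.72
tcp_pos: [516.9, 276.9, 156.0]
eef_rot: [0.68, 0.734, -0.004, -0.002]
wrist_force: [-0.4, -1.0, -2.6]
grip_width: 23.0
row [0.0026, 0.0024, 0.069] [-0.0083, 0.0021, -0.0037] tcp [516.9 276.9 156. ] t 15.7167 F [-0.4 -1.  -2.6] w 23.0 q6 0.21
```

```bash
python3 -m pendant '[[0.0026,0.002,0,-0.008,0.002,-0.003,0],[0.0026,0.002,0.012,-0.008,0.002,-0.003,0],[0.0026,0.002,0.024,-0.008,0.002,-0.003,0],[0.0026,0.002,0.036,-0.008,0.002,-0.003,0],[0.0026,0.002,0.048,-0.008,0.002,-0.003,0],[0.0026,0.002,0.06,-0.008,0.002,-0.003,0],[0.0026,0.002,0.066,-0.008,0.002,-0.003,0],[0.0026,0.002,0.069,-0.008,0.002,-0.003,0],[0.0026,0.002,0.069,-0.008,0.002,-0.003,0]]'; python3 -c "
from h import *
to([518.5,279.5,86],0.08)"
```

```text
t: 16.47
tcp_pos: [518.7, 279.2, 87.7]
eef_rot: [0.679, 0.734, 0.0, 0.0]
wrist_force: [0.8, -0.9, -2.3]
grip_width: 23.0
row [0.0003, -0.0002, 0.0017] [0.0007, -0.0001, -0.0014] tcp [518.7 279.2  87.7] t 16.4667 F [ 0.8 -0.9 -2.3] w 23.0 q6 0.21
```

Fully in with no contact force, so I lower the last bit, release and rise.

```bash
python3 -m pendant '[[0.0003,-0.0002,0.0015,0,0,0,0],[0.0003,-0.0002,0.0022,0,0,0,0],[0.0003,-0.0002,0.0022,0,0,0,0.6],[0.0003,-0.0002,0.0022,0,0,0,1],[0.0003,-0.0002,0.0022,0,0,0,1],[0.0003,-0.0002,0.0022,0,0,0,1],[0.0003,-0.0002,0.0022,0,0,0,1],[0.0003,-0.0002,-0.03,0,0,0,1],[0.0003,-0.0002,-0.06,0,0,0,1],[0.0003,-0.0002,-0.1,0,0,0,1],[0.0003,-0.0002,-0.13,0,0,0,1],[0.0003,-0.0002,-0.13,0,0,0,1]]'; python3 -c "
from h import *
to([531.5,-102.7,215],0.06)
s=cap('side','s6.png');cv2.imwrite('pics/c9.png',cv2.resize(s[120:270,190:360],(680,600)))"
```

```text
t: 17.47
tcp_pos: [520.4, 280.2, 224.5]
eef_rot: [0.679, 0.734, 0.005, 0.003]
wrist_force: [0.4, 0.5, 0.7]
grip_width: 85.6
row [-0.3826, -0.0191, 0.0083] [0.0122, -0.0026, 0.0188] tcp [520.4 280.2 224.5] t 17.4667 F [0.4 0.5 0.7] w 85.6 q6 0.22
```

View pics/c9.png

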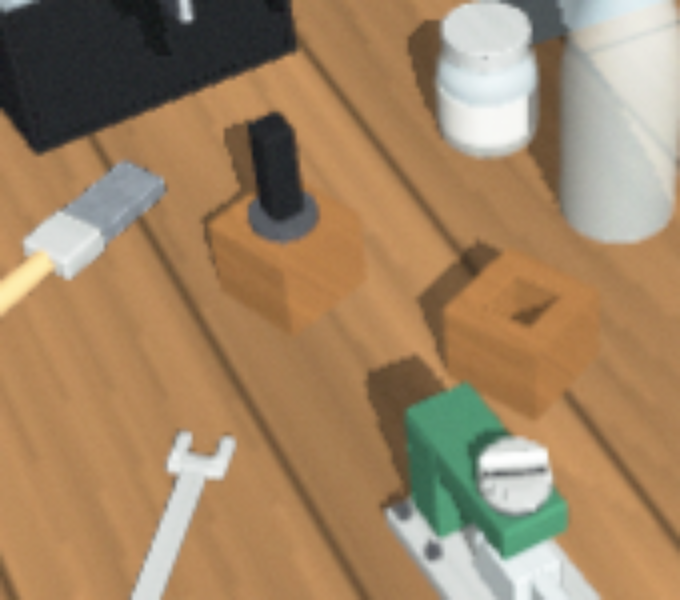

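The driver stands upright in its stand (crop 280,200). Now I go to the block's handle.

```bash
python3 -m pendant '[[-0.3826,-0.0191,0.008,0.012,-0.002,0.019,0.7],[-0.3826,-0.0191,0.008,0.012,-0.002,0.019,0.7],[-0.3826,-0.0191,0.008,0.012,-0.002,0.019,0.7],[-0.3826,-0.0191,0.008,0.012,-0.002,0.019,0.7],[-0.3826,-0.0191,0.008,0.012,-0.002,0.019,0.7],[-0.3826,-0.0191,0.008,0.012,-0.002,0.019,0.5],[-0.3826,-0.0191,0.008,0.012,-0.002,0.019,0.5],[-0.3826,-0.0191,0.008,0.012,-0.002,0.019,0.5],[-0.3826,-0.0191,0.008,0.012,-0.002,0.019,0.5],[-0.3826,-0.0191,0.008,0.012,-0.002,0.019,0.5],[-0.3826,-0.0191,0.008,0.012,-0.002,0.019,0.5],[-0.3826,-0.0191,0.008,0.012,-0.002,0.019,0.5],[-0.3826,-0.0191,0.008,0.012,-0.002,0.019,0.5]]' 60; python3 -c "
from h import *
to([531.5,-102.7,25.5],0.06)"
```

```text
t: 18.6
tcp_pos: [530.3, -101.7, 211.8]
eef_rot: [0.685, 0.728, -0.002, -0.002]
wrist_force: [0.0, 0.1, -0.5]
grip_width: 42.6
row [-0.0012, 0.0022, 0.1862] [-0.0056, -0.0004, 0.001] tcp [ 530.3 -101.7  211.8] t 18.6 F [ 0.   0.1 -0.5] w 42.6 q6 -0.47
```

```bash
python3 -m pendant '[[-0.0012,0.0018,0.03,-0.005,0,0.001,0.5],[-0.0012,0.0018,0.07,-0.005,0,0.001,0.5],[-0.0012,0.0018,0.11,-0.005,0,0.001,0.5],[-0.0012,0.0018,0.145,-0.005,0,0.001,0.5],[-0.0012,0.0018,0.17,-0.005,0,0.001,0.5],[-0.0012,0.0018,0.183,-0.005,0,0.001,0.5],[-0.0012,0.0018,0.1855,-0.005,0,0.001,0.5],[-0.0012,0.0018,0.1855,-0.005,0,0.001,0.5],[-0.0012,0.0018,0.1855,-0.005,0,0.001,0.5]]'; python3 -c "
from h import *
to([531.5,-102.7,26],0.06)"
```

```text
t: 19.35
tcp_pos: [531.7, -102.1, 27.3]
eef_rot: [0.685, 0.728, 0.0, 0.0]
wrist_force: [-0.8, -1.3, -0.2]
grip_width: 42.7
row [-0.0006, -0.0003, 0.0013] [0.0009, 0.0003, 0.0013] tcp [ 531.7 -102.1   27.3] t 19.35 F [-0.8 -1.3 -0.2] w 42.7 q6 -0.47
```

```bash
python3 -m pendant '[[0,-0.0003,0.0012,0.0009,0,0.001,0.5],[0,-0.0003,0.0012,0.0009,0,0.001,0],[0,-0.0003,0.0012,0.0009,0,0.001,0],[0,-0.0003,0.0012,0.0009,0,0.001,0],[0,-0.0003,0.0012,0.0009,0,0.001,0],[0,-0.0003,0.0012,0.0009,0,0.001,0],[-0.005,-0.0003,0.0012,0.0009,0,0.001,0],[-0.01,-0.0003,0.0012,0.0009,0,0.001,0],[-0.015,-0.0003,0.0012,0.0009,0,0.001,0],[-0.018,-0.0003,0.0012,0.0009,0,0.001,0],[-0.021,-0.0003,0.0012,0.0009,0,0.001,0],[-0.024,-0.0003,0.0012,0.0009,0,0.001,0],[-0.032,-0.0003,0.0012,0.0009,0,0.001,0],[-0.042,-0.0003,0.0012,0.0009,0,0.001,0],[-0.052,-0.0003,0.0012,0.0009,0,0.001,0],[-0.06,-0.0003,0.0012,0.0009,0,0.001,0],[-0.06,-0.0003,0.0012,0.0009,0,0.001,0],[-0.06,-0.0003,0.0012,0.0009,0,0.001,0]]' 60; python3 -c "
from h import *
to([535.1,-162.5,25],0.06)"
```

```text
t: 20.85
tcp_pos: [535.4, -163.0, 26.8]
eef_rot: [0.686, 0.728, -0.0, 0.001]
wrist_force: [-1.0, -2.5, 4.7]
grip_width: 11.2
row [0.0005, -0.0003, 0.0018] [0.0011, 0.0018, -0.0001] tcp [ 535.4 -163.    26.8] t 20.85 F [-1.  -2.5  4.7] w 11.2 q6 -0.57
```

```bash
python3 -m pendant '[[0,0,0,0,0,0,0.5],[0,0,0,0,0,0,0.5],[0,0,0,0,0,0,0.5],[0,0,0,0,0,0,0.5],[0,0,0,0,0,0,0.5],[0,0,-0.03,0,0,0,0.5],[0,0,-0.06,0,0,0,0.5],[0,0,-0.1,0,0,0,0.5],[0,0,-0.14,0,0,0,0.5],[-0.03,0,-0.18,0,0,0,0.5],[-0.08,0,-0.18,0,0,0,0.5],[-0.12,0,-0.18,0,0,0,0.5],[-0.16,0,-0.18,0,0,0,0.5],[-0.16,0,-0.18,0,0,0,0.5],[-0.16,0,-0.18,0,0,0,0.5]]'; python3 -c "
from h import *
to([535.1,-162.5,25],0.06)
t=cap('top','t7.png');s=cap('side','s7.png')
a=cv2.resize(t[190:280,140:420],(800,257),interpolation=cv2.INTER_CUBIC);b=cv2.resize(s[130:370,180:500],(457,343))
o=np.zeros((600,800,3),np.uint8);o[:257]=a;o[257:,:457]=b;cv2.imwrite('pics/c10.png',o)"
```

```text
t: 22.1
tcp_pos: [544.2, -325.2, 206.1]
eef_rot: [0.687, 0.727, -0.0, 0.001]
wrist_force: [-0.3, -0.2, 0.0]
grip_width: 42.6
row [0.1633, -0.0, 0.1809] [0.0004, 0.0015, -0.0037] tcp [ 544.2 -325.2  206.1] t 22.1 F [-0.3 -0.2  0. ] w 42.6 q6 -0.78
```

View pics/c10.png

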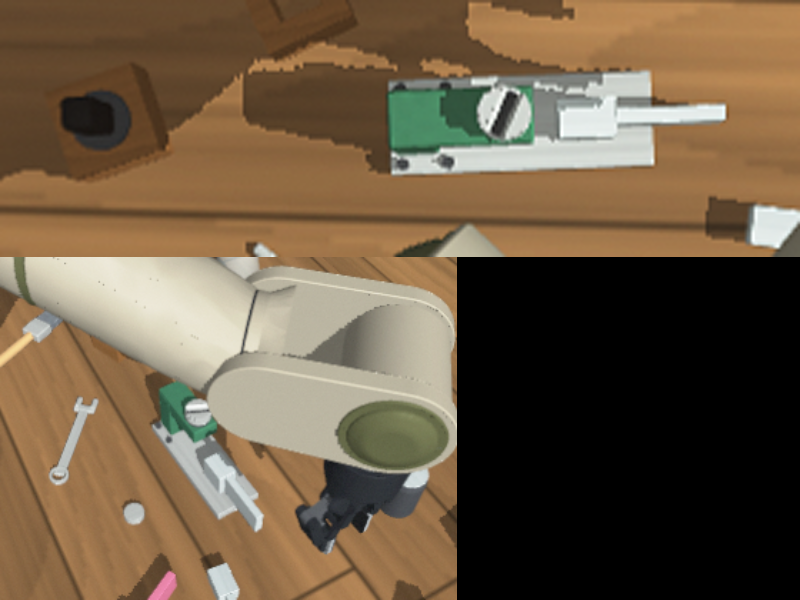

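The block lies flat on the bed about 60 mm clear of the screw, at crop (587,118). The slot is unchanged, the driver is in its stand (95,118), and the gripper is free of everything. I hand in.

```bash
python3 -c "
from h import *
print(ctrl.close_job())"
```

```text
the job is handed in; nothing more can be done
None
```

The job is done and handed in at about 22 s of the 72 s allowed; no verdict is reported.

**What I did:** I slid the taller block (top-view pixel 410,212) under the tip. With the driver I wound the screw from about 1.74 to about 3.55 rad. I then put the driver back in its stand, drew the block out 60 mm along the bed and released it.

**Last checks:**
- **Screw:** the slot's bearing puts the free tip at about 39.0 mm above the bed, within 37.2 to 39.8 mm. That means about 1 mm of spring, or 2 N, on the block. I worked this out from the slot and did not measure the force directly.
- **Driver and block:** the driver stands upright in its stand. The block lies flat on the bed, about 60 mm from the screw's axis.
- **Clearance:** the gripper touches nothing, and I saw nothing knocked over.

**Disagreement:** the driver ran about 2 mm off the measured screw axis while turning, with up to about 7 N sideways. It did not tilt in the grip, and the slot turned as planned to within about 0.1 rad.

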